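Thread a hinge pin through a clamped yoke and hold it

ROBOT

A 7-joint arm with a two-finger parallel gripper is mounted at the origin on the work surface. World frame = base frame: x ahead of the robot, y to its left, z up, the work surface at z = 0. Lengths are in m, angles in rad, forces in N, time in s.
With the tool pointing down it reaches from about 0.4 to 0.925 m from the base axis. Payload 4.1 kg.
Tool frame: the origin (TCP) lies on the mounting face of the last link; the fingertips stand 173 mm ahead of it and the grasp point (between the pads) lies 155 mm ahead of it; z points along the fingers, y is the line along which they close (so a half turn about z gives the same grasp; the last joint's range is limited). The gripper opens to 85 mm and grips with 20 to 120 N. Pads are 22 mm wide; open, the fingers measure 114 mm over their backs; the gripper's body (76 mm by 85 mm) begins 54 mm behind the grasp point. The pads swing forward as they close: fully open they stand 13 mm farther back than shut.
Start: joints at [-1.335, 0.398, 0.045, 1.537, -0.019, 1.207, -0.051], TCP at [0.214, 0.614, 0.405] pointing down, gripper open.
Joint ranges: [-2.82, 2.82], [-0.49, 2.23], [-1.37, 1.46], [0, 2.46], [-1.36, 4.5], [0.23, 2], [-2.94, 2.94]. Speed limits (rad/s): [2.57, 2.57, 3.14, 3.14, 3.14, 3.14, 3.14].

INTERFACE

Orientations are given as a unit quaternion [x, y, z, w].
In Python, from cell import arm gives the robot as it stands. The module is installed in compiled form; this text tells all that it offers.
- The arm moves only by the shell command python3 -m creep 'ROWS' [FORCE]. ROWS is JSON, a list of rows, each an object of numbers: "x", "y", "z": the shift along the tool's x, y, z in cm; "rx", "ry", "rz": the turn, a rotation vector about the tool's x, y, z in degrees; "fingers": the closure, from -1 (fully open) to 1 (shut). A call has 1 to 8 rows; each row shifts and turns the commanded pose from where the row before left it, along the tool's axes as they then stand; what a row does not reach is not made up. A row lasts 1/10 s, in which the tool goes at most 50 mm and 8.59 degrees, less where a joint would pass 70% of its speed; a pose out of reach is approached as far as the arm can. A call with a gripper value outside its range is refused whole. The fingers move at their own pace and stop on an object; FORCE is the grip in N (left out, the last holds). Time passes only in rows, so rows that do not move let the fingers close. It gives the time, the measured TCP pose, the force, the opening and the grip force at its end, in the units of the state.
- arm.get_obs(): the state, without advancing time (a new reading comes with each control period).
- arm.snapshot(name): name is "scene" or "top" or "wrist"; returns (picture, depth): 420x560x3 uint8, red, green, blue; 420x560 float32, m along the optical axis (not along the pixel's ray), 0 where there is no reading.
- arm.camera_params(name): a dict with "vertical_fov" (degrees; the focal length in pixels is half the picture's height over the tangent of half this angle, whatever the lens; pixels are square), "cx", "cy" (the principal point, pixels), "dist_coeffs" ([k1, k2, p1, p2, k3] as OpenCV has them; the pictures are not rectified), "T" (4x4, takes a point from camera to world coordinates); the wrist camera has in their place "tool_from_camera" (4x4, takes a point from camera to tool coordinates, whose origin is the TCP and whose axes are the flange's). Camera axes: x right, y down, z forward; pixel columns grow to the right and rows downward; lengths in m; the calibration is good to about 2 mm. A picture is of the moment at which its call begins: read the wrist's pose just before it. camera_params takes no time and is no camera call.
- arm.sign_off(): hands the job in; it is judged then, once.
The state is a dict: "clock": time; "joints": joint angles; "qd": joint speeds; "joint_efforts": joint torques, N m; "tool_pos": TCP position; "tool_rot": TCP orientation; "contact_force": force on the tool from outside, world axes, zero at the start; "torque": the same for the moment, N m; "finger_gap": opening from 0.0 (shut) to 1.0 (fully open); "grip_force": force on a finger pad.
Only numpy, scipy, OpenCV 4.12 (cv2) and the standard library are available. Lean on these libraries where they do the work, as an engineer would, in place of code of your own. Each camera call takes 0.05 s, during which the arm holds its last target. There are 200 camera calls.

TASK

Swing the red clamp arm over past upright so that it comes down on the foot of the aluminium yoke and stays there. Then take the long steel pin out of the grey rack and thread it, red end first, from above through the upper and then the lower bronze bushing of the clamped yoke. Finish while still holding the pin upright in the gripper, spanning both bushings, with just about the 20 mm red end showing below the lower bushing and clear of the foot, ready for a retaining ring; leave the yoke in its nest and the short brass pins, screwdriver and jar alone.

Things in the scene. Friction and masses are not known exactly. Their poses are not given: they have to be found in the camera images.
- fixture: Dark steel base plate, 190 x 240 x 12 mm, fixed to the bench. Origin on the bench surface directly under the bushings (nominal), z up. The plate reaches from x -117 to +73 mm and y -120 to +120 mm. The low aluminium stops of the nest around the yoke's foot leave about 2 mm play.
- clamp_pivot (a point): Hinge axis of the red clamp, at x -68, y +65, z 40 mm in the fixture's frame; the axis runs along the fixture's x. Two red cheeks, 26 mm long and 50 mm high above the bench, stand either side of the arm there.
- clamp (a joint): Angle of the red clamp arm, rad: 0 = level, pointing along the fixture's -y, its pad resting on the yoke's foot; pi/2 = upright; 1.95 = leaning back (to +y) on its stop; starts open at 1.75 to 1.95. No latch or spring: past upright it falls by its own weight within 3 s onto the foot and stays; short of upright it falls back. Pushing it takes 1 to 5 N.
- clamp_knob (a point): Centre of the black ball, 30 mm diameter, at the end of the clamp arm, 130 mm from the pivot. The arm is a straight red bar, 18 mm wide (along the pivot axis) and 16 mm thick, 0.42 kg; its rubber pad, 65 mm from the pivot, is on the side away from the push.
- yoke: Loose aluminium yoke, about 0.7 kg, in the nest, yaw as the fixture's. Origin on its underside (12 mm above the bench), on the axis of both bushings; z up. Foot 10 mm thick, x -85 to +30, y -35 to +35 mm. A spine (x -45 to -31, y -17 to +17 mm, 112 mm tall) carries two bronze bushing blocks 32 x 32 x 12 mm, one above the other. The clamp arm comes down on the foot at fixture x -68, y 0.
- upper_mouth (a point): Centre of the upper bushing's top face, 112 mm above the yoke's underside (124 mm above the bench). Bore 14.5 mm with 2 mm chamfer; block 12 mm thick.
- lower_mouth (a point): Centre of the lower bushing's top face, 67 mm above the yoke's underside (79 mm above the bench); same bore and chamfer.
- lower_exit (a point): Centre of the lower bushing's underside, 55 mm above the yoke's underside (67 mm above the bench), 45 mm above the top of the foot.
- rack: Grey block 50 x 140 x 60 mm fixed to the bench. Origin at the centre of its underside. Three upright holes of 13 mm, 45 mm deep (floor 15 mm above the bench), in a row along its y at -45, 0 and +45 mm. The long pin stands in any of them, the two short ones in the others.
- pin: Long steel pin, 12 mm diameter, 150 mm long, about 0.13 kg, standing loosely in the rack with 105 mm above it (top 165 mm above the bench). Origin at the tip of its red end; z runs up along the pin. The red end is 20 mm long, tapering over its last 6 mm to 6 mm diameter. Headless: if let go in the yoke it falls through onto the foot.
- pin_top (a point): Centre of the pin's upper end, 150 mm from the tip.
- stub1: Short brass pin, 12 mm diameter, 80 mm long, standing in the rack, 35 mm above it (top 95 mm above the bench); origin at its lower end. Leave alone.
- stub2: Second short brass pin, same as stub1. Leave alone.
- screwdriver: Screwdriver with yellow handle, 190 mm long, lying on the bench. Leave alone.
- grease: Jar, 60 mm diameter, 70 mm high, standing on the bench; origin at the underside. Leave alone.
Mind the look-alikes: they are no part of the job. There is more than one size of the yoke; the job needs the middle-sized.

How it is judged:
On the way, in this order (a step that is already met when the one before it is completed fails the run):
1. the clamp arm lies on the yoke's foot (value of joint clamp between -0.06 and 0.06 rad), for 0.3 s.
2. with the yoke clamped, the pin's tip has come down through the upper bushing (all of step 1 and z of pin in the frame of upper_mouth between -0.045 and -0.012 m and x of pin in the frame of upper_mouth between -0.006 and 0.006 m and y of pin in the frame of upper_mouth between -0.006 and 0.006 m), for 0.05 s.
At the end, for the whole second after the job is handed in: Clamp arm within 0.06 rad of level on the foot; yoke in its nest (within 6 mm, not lifted over 4 mm); pin gripped and at rest, through both bushings (tilt under 0.10 rad, tip within 5 mm of their axis), its tip 10 to 32 mm below the lower bushing (all of step 1 and z of pin in the frame of lower_exit between -0.032 and -0.01 m and x of pin in the frame of lower_exit between -0.005 and 0.005 m and y of pin in the frame of lower_exit between -0.005 and 0.005 m and angle between the z axis of pin and the z axis of yoke, either way round below 0.1 rad and contact force between the fingers and pin above 1 N and linear speed of pin below 0.02 m/s and z of yoke in the frame of fixture below 0.016 m and x of yoke in the frame of fixture between -0.006 and 0.006 m and y of yoke in the frame of fixture between -0.006 and 0.006 m); the arm keeps its last pose, push and grip.
It fails at once if a short pin, the screwdriver or the jar is disturbed (moved more than 30 mm) (distance of any of stub1, stub2, screwdriver, grease from where it was at the start of the episode above 0.03 m).
It fails at once if the yoke is knocked out of its nest (lifted more than 10 mm or tipped more than 0.15 rad) (z of yoke in the frame of fixture above 0.022 m or angle between yoke's own z axis and vertical above 0.15 rad).
It also fails if it takes over 64 s, if anything falls off the work surface, if the arm or the gripper's body presses on something with over 40 N, if the wrist force passes 120 N, or if a joint passes its speed limit or range.

## Working session

There is one attempt and no reset: what is moved stays moved. The work goes in short steps, Python scripts to look and compute and a shell command to move; the robot and the scene stay as the last step left them, time stands still between calls to the robot, and variables do not carry over. Pictures are saved under pics/ and viewed, at most 10 in all, crops included, and the job is handed in when it is done.

```bash
mkdir -p pics; cat > h.py <<'E'
import numpy as np, cv2
from cell import arm
from scipy.spatial.transform import Rotation as R
def cam(name):
    o=arm.get_obs(); im,d=arm.snapshot(name); p=arm.camera_params(name)
    f=im.shape[0]/2/np.tan(np.radians(p['vertical_fov'])/2)
    K=np.array([[f,0,p['cx']],[0,f,p['cy']],[0,0,1.]]); D=np.array(p['dist_coeffs'],float)
    if name=='wrist':
        T=np.eye(4);T[:3,:3]=R.from_quat(o['tool_rot']).as_matrix();T[:3,3]=o['tool_pos'];T=T@np.array(p['tool_from_camera'])
    else: T=np.array(p['T'])
    return im,d,K,D,T
def cloud(d,K,D,T):
    h,w=d.shape; u,v=np.meshgrid(np.arange(w),np.arange(h))
    n=cv2.undistortPoints(np.stack([u,v],-1).reshape(-1,1,2).astype(np.float32),K,D).reshape(h,w,2)
    P=np.dstack([n*d[...,None],d])
    W=P@T[:3,:3].T+T[:3,3]; W[d==0]=np.nan
    return W
def save(n,im): cv2.imwrite('pics/'+n+'.png',im[...,::-1])
E
python3 - <<'E'
from h import *
for n in ['scene','top']:
    im,d,K,D,T=cam(n); np.savez(n,im=im,W=cloud(d,K,D,T),K=K,D=D,T=T); 
    save(n,im); print(n,T.round(3).tolist())
o=arm.get_obs();print(o)
E
```

```text
scene [[0.673, 0.584, -0.454, 1.111], [0.739, -0.546, 0.394, -0.542], [-0.018, -0.6, -0.8, 1.094], [0.0, 0.0, 0.0, 1.0]]
top [[-0.008, -0.997, 0.079, 0.473], [-1.0, 0.009, 0.012, -0.045], [-0.012, -0.079, -0.997, 1.002], [0.0, 0.0, 0.0, 1.0]]
{'clock': 0.1, 'joints': array([-1.33497434,  0.3991469 ,  0.04502414,  1.53774653, -0.01872683,
        1.20687789, -0.05072319]), 'qd': array([ 0.00063402, -0.00243427,  0.00121145, -0.00327836,  0.00022175,
       -0.00266921, -0.0011945 ]), 'joint_efforts': array([ 3.78992903e-03, -4.76268661e+01,  1.37021575e+00, -2.54950869e+01,
        1.20034764e-02,  5.00231632e-03,  4.60188474e-06]), 'tool_pos': array([0.21345254, 0.61368259, 0.40375148]), 'tool_rot': array([ 1.66585355e-01,  9.86026646e-01, -8.72847012e-04, -1.00113528e-04]), 'contact_force': array([-0.65779263,  0.3977546 ,  0.22882125]), 'torque': array([ 0.09641887,  0.04851931, -0.0168586 ]), 'grip_force': 0.0, 'finger_gap': 1.0033227025593252}
```

View pics/scene.png

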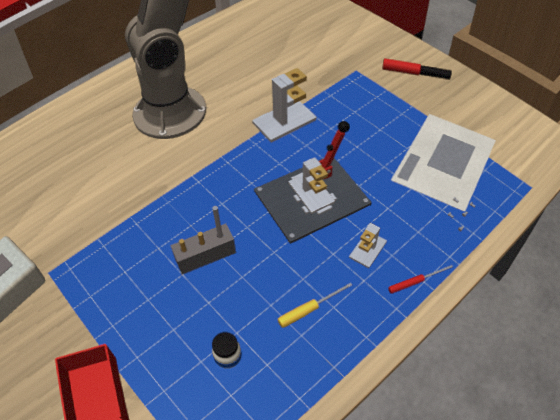

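View pics/top.png

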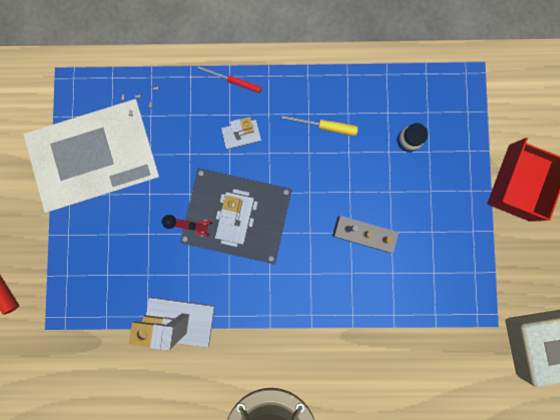

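The scene picture shows the middle yoke in the fixture at (315,185), with a large look-alike at (285,100) and a small one at (368,245). The long pin stands at (217,220) and the stubs at (200,238) and (182,245). The clamp knob is at (344,127).

The top picture shows the fixture plate at (237,216), the bushing at (232,204), the knob at (169,222) and the long pin at about (350,229), with the stubs at (368,234) and (387,240). Screwdriver-like look-alikes are red; the yellow one and the jar (413,137) stay alone. I choose the middle yoke in the nest and the tall pin.

```bash
cat > m.py <<'E'
from h import *
z=np.load('top.npz');im,W,K,D,T=[z[k] for k in ['im','W','K','D','T']]
s=np.load('scene.npz')
def uv2w(uv,zz,T=T,K=K,D=D):
    n=cv2.undistortPoints(np.array([[uv]],np.float32),K,D)[0,0]; r=T[:3,:3]@np.array([n[0],n[1],1]); return T[:3,3]+r*(zz-T[2,3])/r[2]
hsv=cv2.cvtColor(im,cv2.COLOR_RGB2HSV)
Z=W[...,2]; vv,uu=np.mgrid[:420,:560]
# plate rect
roi=(uu>170)&(uu<305)&(vv>155)&(vv<280)
blue=(hsv[...,0]>100)&(hsv[...,0]<130)&(hsv[...,1]>120)
m=roi&~blue&(Z<0.02)&(Z>0.006)&(hsv[...,1]<90)
m=cv2.morphologyEx(m.astype(np.uint8),cv2.MORPH_CLOSE,np.ones((9,9)))
c=max(cv2.findContours(m,0,2)[0],key=cv2.contourArea)
pts=np.array([uv2w(p[0],.012)[:2] for p in c],np.float32)
r=cv2.minAreaRect(pts);print('plate',r,cv2.boxPoints(r).round(4).tolist())
def st(n,m,W=W):
    P=W[m];print(n,m.sum(),np.nanmean(P,0).round(4),np.nanmin(P,0).round(4),np.nanmax(P,0).round(4))
orange=(hsv[...,0]>8)&(hsv[...,0]<28)&(hsv[...,1]>120)&roi&(vv<225)
st('bushing',orange&(Z>.11))
mm=(orange&(Z>.11)).astype(np.uint8);c=np.vstack(cv2.findContours(mm,0,2)[0]);r=cv2.minAreaRect(np.array([uv2w(p[0],.124)[:2] for p in c],np.float32));print(r)
k=(uu>155)&(uu<185)&(vv>205)&(vv<240)&(Z>.1);st('knob',k)
rk=(uu>325)&(uu<405)&(vv>205)&(vv<260)
b=rk&(Z>.05)&(Z<.07);st('rack',b)
c=max(cv2.findContours(cv2.morphologyEx(b.astype(np.uint8),cv2.MORPH_CLOSE,np.ones((7,7))),0,2)[0],key=cv2.contourArea);print(cv2.minAreaRect(np.array([uv2w(p[0],.06)[:2] for p in c],np.float32)))
st('pin',rk&(Z>.15));st('stub',rk&(Z>.085)&(Z<.1))
print(K[0,0],'pix mm',0.9/K[0,0]*1000)
W2=s['W'];u2=uu
st('scene pin',(W2[...,2]>.08)&(uu>205)&(uu<228)&(vv>195)&(vv<240),W2)
st('scene pintop',(W2[...,2]>.15)&(uu>205)&(uu<228)&(vv>195)&(vv<240),W2)
st('scene knob',(W2[...,2]>.1)&(uu>335)&(uu<352)&(vv>118)&(vv<135),W2)
a=cv2.resize(im[160:280,150:300],None,fx=4,fy=4,interpolation=2);b=cv2.resize(im[200:260,320:420],None,fx=4,fy=4,interpolation=2)
s2=cv2.resize(s['im'][110:245,240:380],None,fx=2.6,fy=2.6)
C=np.zeros((600,800,3),np.uint8);a=a[:480,:430];C[:480,:430]=a;C[:240,430:800]=b[:,:370];C[245:245+s2.shape[0],430:430+s2.shape[1]]=s2
save('crop',C)
E
python3 m.py
```

```text
plate ((0.5227999091148376, 0.08358560502529144), (0.2386513501405716, 0.1869771033525467), 76.9050064086914) [[0.40470001101493835, -0.011500000022351742], [0.5867999792098999, -0.05380000174045563], [0.6409000158309937, 0.1785999983549118], [0.45879998803138733, 0.22100000083446503]]
bushing 146 [0.5435 0.0776 0.1243] [0.5282 0.0615 0.1124] [0.5593 0.0941 0.128 ]
((0.5430606603622437, 0.0778084546327591), (0.03093189373612404, 0.027995113283395767), 76.95573425292969)
knob 251 [0.5014 0.1968 0.1603] [0.4894 0.1808 0.1078] [0.5166 0.2186 0.1803]
rack 1193 [ 0.473  -0.2258  0.0606] [ 0.4297 -0.2983  0.05  ] [ 0.5163 -0.1519  0.068 ]
((0.4734099805355072, -0.22550927102565765), (0.14085900783538818, 0.05022039636969566), 73.49372863769531)
pin 30 [ 0.4865 -0.1819  0.1645] [ 0.4822 -0.1881  0.1503] [ 0.4907 -0.177   0.1689]
stub 56 [ 0.4687 -0.2407  0.0945] [ 0.4558 -0.2729  0.0869] [ 0.49   -0.1768  0.0991]
403.4034276454239 pix mm 2.2310172356568705
scene pin 137 [ 0.4905 -0.1844  0.1277] [ 0.4822 -0.1894  0.0805] [ 0.4957 -0.1778  0.1671]
scene pintop 38 [ 0.4895 -0.1838  0.1599] [ 0.4822 -0.1889  0.1503] [ 0.4944 -0.1778  0.1671]
scene knob 145 [0.5074 0.1978 0.1628] [0.4911 0.1878 0.1387] [0.5206 0.215  0.1772]
```

View pics/crop.png

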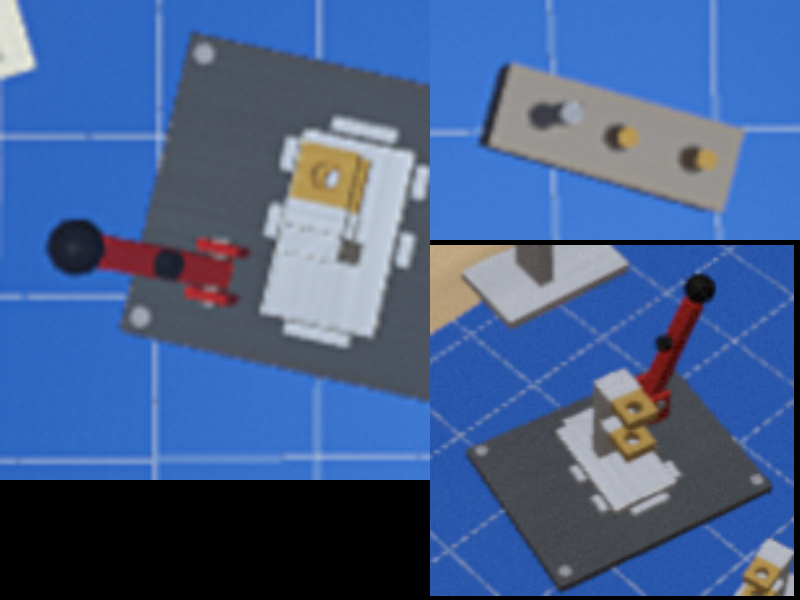

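The crop confirms it: the knob sits at the end of the red arm and leans over the +y edge, away from the yoke. The bushing bore is on the middle yoke, the tall grey pin is in the rack's left hole and two brass stubs are beside it.

Next I move to a point behind the knob with the fingers shut.

```bash
cat > go.py <<'E'
# usage: go.py x y z [tool-y heading deg]  -> remaining shift in tool axes (cm) and rz (deg)
import sys; from h import *
a=[float(v) for v in sys.argv[1:]]; o=arm.get_obs(); M=R.from_quat(o['tool_rot']).as_matrix()
print('t',o['clock'],'pos',o['tool_pos'].round(4),'F',o['contact_force'].round(1),'gap',round(float(o['finger_gap']),3))
if len(a)>3:
    h=np.degrees(np.arctan2(M[1,1],M[0,1])); e=(a[3]-h+90)%180-90; print('yhead',round(h,2),'rz',round(-e,2))
    y=np.radians(h+e);N=np.array([[np.sin(y),np.cos(y),0],[-np.cos(y),np.sin(y),0],[0,0,-1]]).T
    N=np.column_stack([[-np.sin(y),np.cos(y),0],[np.cos(y),np.sin(y),0],[0,0,-1]])
    print('level err deg',np.degrees(R.from_matrix(M.T@N).as_rotvec()).round(2))
print('shift cm',(M.T@(np.array(a[:3])-o['tool_pos'])*100).round(2))
E
python3 -m creep '[{"x":-3.35,"y":-1.92,"z":0.3,"fingers":1},{"x":-3.35,"y":-1.92,"z":0.3},{"x":-3.35,"y":-1.92,"z":0.3},{"x":-3.35,"y":-1.92,"z":0.3},{"x":-3.35,"y":-1.92,"z":0.3},{"x":-3.35,"y":-1.92,"z":0.3},{"x":-3.35,"y":-1.92,"z":0.3},{"x":-3.35,"y":-1.92,"z":0.3}]' 40; python3 go.py 0.518 0.264 0.308 76.9
```

```text
t 0.1 pos [0.2135 0.6137 0.4038] F [-0.7  0.4  0.2] gap 1.003
yhead 70.82 rz -6.08
level err deg [-0.1   0.   -6.08]
shift cm [-40.25 -23.01   9.62]invalid input at $[0]: expected keys x, y, z, rx, ry, rz, fingers
```

```bash
python3 -m creep '[{"x":-3.35,"y":-1.92,"z":0.3,"rx":0,"ry":0,"rz":-1,"fingers":1},{"x":-3.35,"y":-1.92,"z":0.3,"rx":0,"ry":0,"rz":-1,"fingers":1},{"x":-3.35,"y":-1.92,"z":0.3,"rx":0,"ry":0,"rz":-1,"fingers":1},{"x":-3.35,"y":-1.92,"z":0.3,"rx":0,"ry":0,"rz":-1,"fingers":1},{"x":-3.35,"y":-1.92,"z":0.3,"rx":0,"ry":0,"rz":-1,"fingers":1},{"x":-3.35,"y":-1.92,"z":0.3,"rx":0,"ry":0,"rz":-1,"fingers":1},{"x":-3.35,"y":-1.92,"z":0.3,"rx":0,"ry":0,"rz":0,"fingers":1},{"x":-3.35,"y":-1.92,"z":0.3,"rx":0,"ry":0,"rz":0,"fingers":1}]' 40; python3 go.py 0.518 0.264 0.308 76.9
```

```text
clock: 0.9
tool_pos: [0.4302, 0.3919, 0.3803]
tool_rot: [0.115, 0.993, -0.0, -0.0]
contact_force: [1.3, 0.6, 0.1]
finger_gap: -0.005
grip_force: 0.0
t 0.9 pos [0.4302 0.3919 0.3803] F [1.3 0.6 0.1] gap -0.005
yhead 76.83 rz -0.07
level err deg [-0.03 -0.02 -0.07]
shift cm [-11.46 -10.45   7.23]
```

```bash
python3 -m creep '[{"x":-2.8,"y":-2.5,"z":1.6,"rx":0,"ry":0,"rz":0,"fingers":1},{"x":-2.8,"y":-2.5,"z":1.6,"rx":0,"ry":0,"rz":0,"fingers":1},{"x":-2.8,"y":-2.5,"z":1.8,"rx":0,"ry":0,"rz":0,"fingers":1},{"x":-2.8,"y":-2.5,"z":2.0,"rx":0,"ry":0,"rz":0,"fingers":1},{"x":0,"y":0,"z":0,"rx":0,"ry":0,"rz":0,"fingers":1},{"x":0,"y":0,"z":0,"rx":0,"ry":0,"rz":0,"fingers":1}]' >/dev/null; python3 go.py 0.518 0.264 0.308 76.9
python3 - <<'E'
from h import *
im,d,K,D,T=cam('wrist');save('w1',im)
E
```

```text
t 1.5 pos [0.5159 0.2693 0.3098] F [-0.7  0.7  0.8] gap -0.002
yhead 76.67 rz -0.23
level err deg [-0.07 -0.08 -0.23]
shift cm [-0.33 -0.47  0.18]
```

View pics/w1.png

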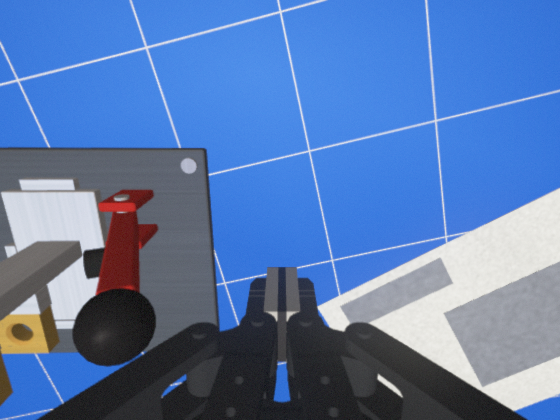

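The wrist picture shows the knob at (115,327) to the left of the shut fingertips at (280,290), in line with the push direction (tool −y). I push now.

```bash
python3 -m creep '[{"x":-0.3,"y":-1.5,"z":0,"rx":0,"ry":0,"rz":0,"fingers":1},{"x":0,"y":-1.5,"z":0,"rx":0,"ry":0,"rz":0,"fingers":1},{"x":0,"y":-1,"z":0,"rx":0,"ry":0,"rz":0,"fingers":1},{"x":0,"y":-1,"z":0,"rx":0,"ry":0,"rz":0,"fingers":1},{"x":0,"y":-1,"z":0,"rx":0,"ry":0,"rz":0,"fingers":1},{"x":0,"y":-1,"z":0,"rx":0,"ry":0,"rz":0,"fingers":1},{"x":0,"y":-1,"z":0,"rx":0,"ry":0,"rz":0,"fingers":1},{"x":0,"y":-1,"z":0,"rx":0,"ry":0,"rz":0,"fingers":1}]'; python3 go.py 0.495 0.1665 0.308 76.9
python3 - <<'E'
from h import *
im,d,K,D,T=cam('top');W=cloud(d,K,D,T)
np.savez('t2',im=im,W=W)
P=W[195:250,150:260];g=im[195:250,150:260].max(-1)
m=(g<45)&(P[...,2]>.05);print(m.sum(),P[m].mean(0) if m.any() else 0)
E
```

```text
clock: 2.35
tool_pos: [0.4993, 0.1835, 0.3146]
tool_rot: [0.114, 0.993, 0.003, 0.003]
contact_force: [-1.7, 3.1, 16.8]
finger_gap: -0.001
grip_force: 7.7
t 2.35 pos [0.4993 0.1835 0.3146] F [-1.7  3.1 16.8] gap -0.001
yhead 76.9 rz 0.0
level err deg [0.38 0.26 0.  ]
shift cm [ 0.04 -1.75  0.65]
306 [0.49596463 0.14638592 0.33129332]
```

```bash
python3 - <<'E'
from h import *
im,d,K,D,T=cam('wrist')
im2,*_=cam('scene')
save('w2',np.hstack([im[100:,:400],cv2.resize(im2[60:220,240:400],(320,320))]))
E
```

```text
(no output)
```

View pics/w2.png

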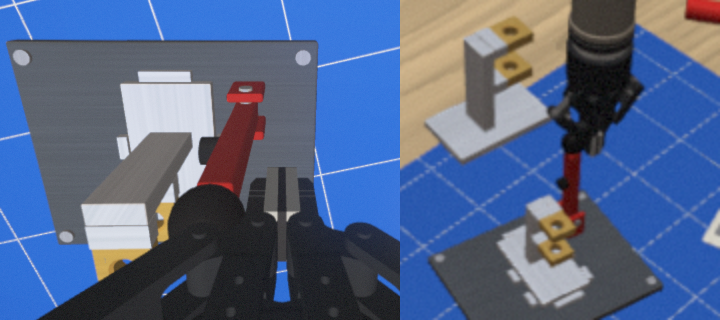

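The knob at (210,215) has slid under the left finger's knuckle, which explains the upward push. I raise the tool 2 cm so only the fingertip touches the ball, then keep pushing.

```bash
python3 -m creep '[{"x":0,"y":0,"z":-1.0,"rx":0,"ry":0,"rz":0,"fingers":1},{"x":0,"y":0,"z":-1.0,"rx":0,"ry":0,"rz":0,"fingers":1},{"x":0,"y":-0.7,"z":0,"rx":0,"ry":0,"rz":0,"fingers":1},{"x":0,"y":-0.7,"z":0,"rx":0,"ry":0,"rz":0,"fingers":1},{"x":0,"y":-0.7,"z":0,"rx":0,"ry":0,"rz":0,"fingers":1},{"x":0,"y":-0.7,"z":0,"rx":0,"ry":0,"rz":0,"fingers":1},{"x":0,"y":-0.7,"z":0,"rx":0,"ry":0,"rz":0,"fingers":1},{"x":0,"y":0,"z":0,"rx":0,"ry":0,"rz":0,"fingers":1}]'; python3 go.py 0.495 0.1665 0.308 76.9
```

```text
clock: 3.3
tool_pos: [0.4899, 0.1465, 0.3304]
tool_rot: [0.116, 0.993, -0.0, -0.0]
contact_force: [1.0, 0.4, 0.2]
finger_gap: 0.001
grip_force: 0.0
t 3.3 pos [0.4899 0.1465 0.3304] F [1.  0.4 0.2] gap 0.001
yhead 76.71 rz -0.19
level err deg [-0.05 -0.03 -0.19]
shift cm [-0.04  2.07  2.24]
```

Contact is gone, so the clamp is past upright and falling. Now I move up and over to the pin.

```bash
python3 -m creep '[{"x":0,"y":0,"z":-3,"rx":0,"ry":0,"rz":0,"fingers":0.2},{"x":0,"y":-1.5,"z":-3,"rx":0,"ry":0,"rz":0,"fingers":-1},{"x":-0.8,"y":-3.4,"z":-1,"rx":0,"ry":0,"rz":0,"fingers":-1},{"x":-1,"y":-3.6,"z":0,"rx":0,"ry":0,"rz":0,"fingers":-1},{"x":-1,"y":-3.6,"z":0,"rx":0,"ry":0,"rz":0,"fingers":-1},{"x":-1,"y":-3.6,"z":0,"rx":0,"ry":0,"rz":0,"fingers":-1},{"x":-1,"y":-3.6,"z":0,"rx":0,"ry":0,"rz":0,"fingers":-1},{"x":-1,"y":-3.6,"z":0,"rx":0,"ry":0,"rz":0,"fingers":-1}]' >/dev/null
python3 -m creep '[{"x":-0.9,"y":-3.3,"z":0,"rx":0,"ry":0,"rz":0,"fingers":-1},{"x":-0.9,"y":-3.3,"z":0,"rx":0,"ry":0,"rz":0,"fingers":-1},{"x":0,"y":-2,"z":0,"rx":0,"ry":0,"rz":0,"fingers":-1},{"x":0,"y":0,"z":0,"rx":0,"ry":0,"rz":0,"fingers":-1},{"x":0,"y":0,"z":0,"rx":0,"ry":0,"rz":0,"fingers":-1}]' >/dev/null; python3 go.py 0.4862 -0.1824 0.4 76.9
python3 - <<'E'
from h import *
im,d,K,D,T=cam('wrist');W=cloud(d,K,D,T);np.savez('w3',im=im,W=W,K=K,D=D,T=T)
im2,d2,K2,D2,T2=cam('scene');W2=cloud(d2,K2,D2,T2);np.savez('s3',im=im2,W=W2,K=K2,D=D2,T=T2)
save('w3',np.hstack([im[:,80:480],cv2.resize(im2[100:260,240:392],(399,420))]))
for w in (W,W2):
    for lo in (.13,.085):
        m=(w[...,2]>lo)&(w[...,2]<.172)&(abs(w[...,0]-.4862)<.025)&(abs(w[...,1]+.1824)<.025)
        print(m.sum(),w[m].mean(0).round(4),w[m].min(0).round(4),w[m].max(0).round(4))
E
```

```text
t 4.6 pos [ 0.4924 -0.1755  0.4005] F [0.2 0.4 0.2] gap 0.996
yhead 76.81 rz -0.09
level err deg [ 0.05 -0.02 -0.09]
shift cm [ 0.45 -0.81  0.05]
508 [ 0.4849 -0.1834  0.156 ] [ 0.4812 -0.1903  0.1301] [ 0.4929 -0.1784  0.1661]
736 [ 0.4844 -0.1831  0.1414] [ 0.4812 -0.1903  0.085 ] [ 0.4929 -0.1779  0.1661]
69 [ 0.4891 -0.1852  0.1512] [ 0.4803 -0.1912  0.13  ] [ 0.4942 -0.1783  0.1661]
129 [ 0.4897 -0.1853  0.131 ] [ 0.4803 -0.1912  0.0857] [ 0.4955 -0.1783  0.1661]
```

View pics/w3.png

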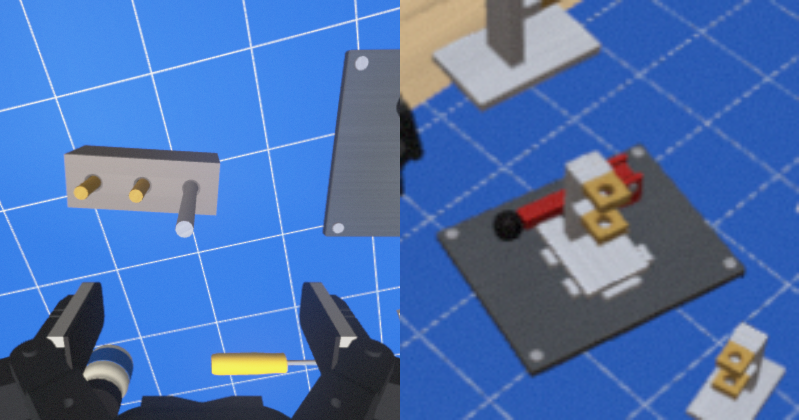

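The left half (wrist) shows the pin top at (184,228), offset by 80 in the full picture, with the stubs at (85,190) and (137,195). The right half (scene) shows the clamp arm lying across the foot, with its knob at (508,225).

Next I refine the pin's position.

```bash
python3 - <<'E'
from h import *
for n in ('w3','s3'):
    z=np.load(n+'.npz');w=z['W'];
    near=(abs(w[...,0]-.4862)<.025)&(abs(w[...,1]+.1844)<.025)
    m=near&(w[...,2]>.163)
    uv=np.argwhere(m)[:,::-1].astype(np.float32)
    (c,rad)=cv2.minEnclosingCircle(uv)
    nn=cv2.undistortPoints(np.array([[c]],np.float32),z['K'],z['D'])[0,0];T=z['T'];r=T[:3,:3]@[*nn,1];p=T[:3,3]+r*(.165-T[2,3])/r[2]
    print(n,m.sum(),c,rad,w[m].mean(0).round(4),'circle->',p.round(4))
E
```

```text
w3 6000 (225.8302001953125, 345.5278625488281) 132.42193603515625 [ 0.4761 -0.1879  0.2992] circle-> [ 0.5681 -0.2329  0.165 ]
s3 2018 (200.0, 112.0) 99.14141082763672 [ 0.4927 -0.1927  0.503 ] circle-> [ 0.223  -0.0233  0.165 ]
```

```bash
python3 - <<'E'
from h import *
z=np.load('w3.npz');w=z['W'];T=z['T']
def at(uv,zz):
    n=cv2.undistortPoints(np.array([[uv]],np.float32),z['K'],z['D'])[0,0];r=T[:3,:3]@[*n,1];return (T[:3,3]+r*(zz-T[2,3])/r[2]).round(4)
v,u=np.mgrid[:420,:560]
m=(u>250)&(u<280)&(v>215)&(v<242)&(w[...,2]>.160)&(w[...,2]<.172)
c,r=cv2.minEnclosingCircle(np.argwhere(m)[:,::-1].astype(np.float32));print(m.sum(),c,r,at(c,.165),w[m].mean(0))
g=z['im'].mean(-1); print(g[215:242:2,255:276:2].astype(int))
for a,b,n in ((230,260,'pin mid'),):
    for lo,hi in ((.07,.09),(.1,.12),(.13,.15)):
        k=(u>245)&(u<290)&(v>170)&(v<240)&(w[...,2]>lo)&(w[...,2]<hi);print(lo,k.sum(),w[k].mean(0).round(4),w[k].min(0).round(4),w[k].max(0).round(4))
E
```

```text
279 (264.0445861816406, 227.42018127441406) 9.639634132385254 [ 0.4861 -0.1841  0.165 ] [ 0.48646489 -0.18419548  0.16433131]
[[147 147 114 113 112 108 104 102 102  97 144]
 [146 143 111 114 109 107 104 100  97  98 146]
 [147 127 113 110 107 105 103 100 100  99 146]
 [146 119 121 173 196 187 154 111  99  99 146]
 [145 137 201 202 206 206 210 200 117 100 145]
 [144 199 204 206 211 210 208 206 198 108 144]
 [159 206 211 210 209 205 208 207 204 131 147]
 [178 208 208 208 208 206 206 202 211 157 145]
 [161 207 209 206 204 207 212 213 212 173 145]
 [144 202 203 204 210 213 211 208 200 228 144]
 [145 152 202 210 211 207 208 202 154 192 153]
 [144 146 145 163 176 177 158 146 145 166 171]
 [144 145 141 145 145 145 144 143 143 155 200]
 [143 142 143 141 145 146 144 143 141 144 229]]
0.07 79 [ 0.4836 -0.182   0.0805] [ 0.4817 -0.1884  0.0703] [ 0.4885 -0.1779  0.09  ]
0.1 100 [ 0.4833 -0.1821  0.1104] [ 0.4814 -0.1883  0.1004] [ 0.4881 -0.1782  0.1198]
0.13 141 [ 0.4832 -0.1824  0.1402] [ 0.4812 -0.1889  0.1301] [ 0.4883 -0.1784  0.1499]
```

```bash
python3 go.py 0.4865 -0.184 0.285 76.8; python3 -m creep '[{"x":0.39,"y":-0.96,"z":0,"rx":0,"ry":0,"rz":0,"fingers":-1},{"x":0,"y":0,"z":2.3,"rx":0,"ry":0,"rz":0,"fingers":-1},{"x":0,"y":0,"z":2.3,"rx":0,"ry":0,"rz":0,"fingers":-1},{"x":0,"y":0,"z":2.3,"rx":0,"ry":0,"rz":0,"fingers":-1},{"x":0,"y":0,"z":2.3,"rx":0,"ry":0,"rz":0,"fingers":-1},{"x":0,"y":0,"z":2.3,"rx":0,"ry":0,"rz":0,"fingers":-1},{"x":0,"y":0,"z":0,"rx":0,"ry":0,"rz":0,"fingers":-1},{"x":0,"y":0,"z":0,"rx":0,"ry":0,"rz":0,"fingers":-1}]' | head -2; python3 go.py 0.4865 -0.184 0.285 76.8
```

```text
t 4.7 pos [ 0.4928 -0.1744  0.4005] F [-0.1  0.3  0.4] gap 0.997
yhead 76.97 rz 0.17
level err deg [ 0.06 -0.02  0.17]
shift cm [ 0.39 -1.09 11.55]
clock: 5.5
tool_pos: [0.4864, -0.1844, 0.286]
t 5.5 pos [ 0.4864 -0.1844  0.286 ] F [-0.  -0.   0.7] gap 1.0
yhead 76.85 rz 0.05
level err deg [-0.   -0.02  0.05]
shift cm [-0.01  0.04  0.1 ]
```

```bash
python3 -m creep '[{"x":0,"y":0,"z":0,"rx":0,"ry":0,"rz":0,"fingers":1},{"x":0,"y":0,"z":0,"rx":0,"ry":0,"rz":0,"fingers":1},{"x":0,"y":0,"z":0,"rx":0,"ry":0,"rz":0,"fingers":1},{"x":0,"y":0,"z":0,"rx":0,"ry":0,"rz":0,"fingers":1},{"x":0,"y":0,"z":0,"rx":0,"ry":0,"rz":0,"fingers":1},{"x":0,"y":0,"z":0,"rx":0,"ry":0,"rz":0,"fingers":1},{"x":0,"y":0,"z":0,"rx":0,"ry":0,"rz":0,"fingers":1},{"x":0,"y":0,"z":0,"rx":0,"ry":0,"rz":0,"fingers":1}]' 60; python3 -m creep '[{"x":0,"y":0,"z":0,"rx":0,"ry":0,"rz":0,"fingers":1},{"x":0,"y":0,"z":0,"rx":0,"ry":0,"rz":0,"fingers":1},{"x":0,"y":0,"z":0,"rx":0,"ry":0,"rz":0,"fingers":1}]'
```

```text
clock: 6.3
tool_pos: [0.4866, -0.1845, 0.286]
tool_rot: [0.115, 0.993, 0.0, 0.0]
contact_force: [-0.3, -0.3, 2.8]
finger_gap: 0.122
grip_force: 58.4
clock: 6.6
tool_pos: [0.4865, -0.1845, 0.286]
tool_rot: [0.115, 0.993, 0.0, 0.0]
contact_force: [-0.9, 2.1, 5.2]
finger_gap: 0.122
grip_force: 58.4
```

```bash
python3 -m creep '[{"x":0,"y":0,"z":-0.8,"rx":0,"ry":0,"rz":0,"fingers":1},{"x":0,"y":0,"z":-1.7,"rx":0,"ry":0,"rz":0,"fingers":1},{"x":0,"y":0,"z":-2,"rx":0,"ry":0,"rz":0,"fingers":1},{"x":0,"y":0,"z":-2,"rx":0,"ry":0,"rz":0,"fingers":1},{"x":0,"y":0,"z":-2,"rx":0,"ry":0,"rz":0,"fingers":1},{"x":0,"y":0,"z":-2,"rx":0,"ry":0,"rz":0,"fingers":1},{"x":0,"y":0,"z":-2,"rx":0,"ry":0,"rz":0,"fingers":1},{"x":0,"y":0,"z":-2.2,"rx":0,"ry":0,"rz":0,"fingers":1}]'; python3 go.py 0.5437 0.0782 0.431 76.9
```

```text
clock: 7.4
tool_pos: [0.4855, -0.1845, 0.4327]
tool_rot: [0.115, 0.993, -0.0, -0.001]
contact_force: [-0.6, -0.0, -1.1]
finger_gap: 0.121
grip_force: 58.4
t 7.4 pos [ 0.4855 -0.1845  0.4327] F [-0.6 -0.  -1.1] gap 0.121
yhead 76.8 rz -0.1
level err deg [-0.03 -0.14 -0.1 ]
shift cm [ 0.34 26.9   0.16]
```

```bash
python3 -m creep '[{"x":0,"y":2,"z":0,"rx":0,"ry":0,"rz":0,"fingers":1},{"x":0,"y":3.5,"z":0,"rx":0,"ry":0,"rz":0,"fingers":1},{"x":0,"y":3.5,"z":0,"rx":0,"ry":0,"rz":0,"fingers":1},{"x":0,"y":3.5,"z":0,"rx":0,"ry":0,"rz":0,"fingers":1},{"x":0,"y":3.5,"z":0,"rx":0,"ry":0,"rz":0,"fingers":1},{"x":0,"y":2.5,"z":0,"rx":0,"ry":0,"rz":0,"fingers":1},{"x":0,"y":1.5,"z":0,"rx":0,"ry":0,"rz":0,"fingers":1},{"x":0,"y":0,"z":0,"rx":0,"ry":0,"rz":0,"fingers":1}]' >/dev/null
python3 -m creep '[{"x":0,"y":0,"z":0,"rx":0,"ry":0,"rz":0,"fingers":1},{"x":0,"y":0,"z":0,"rx":0,"ry":0,"rz":0,"fingers":1}]' >/dev/null
python3 go.py 0.5437 0.0782 0.431 76.9
python3 - <<'E'
from h import *
for n in ('wrist','top','scene'):
    im,d,K,D,T=cam(n);W=cloud(d,K,D,T);np.savez(n+'4',im=im,W=W,K=K,D=D,T=T)
    if n=='wrist': A=im
    if n=='scene': B=im
save('w4',np.hstack([A,cv2.resize(B[60:270,200:320],(240,420))]))
E
```

```text
t 8.4 pos [0.5316 0.0081 0.4326] F [-0.5 -0.1 -1.9] gap 0.121
yhead 76.64 rz -0.26
level err deg [-0.06 -0.01 -0.26]
shift cm [0.44 7.1  0.16]
```

View pics/w4.png

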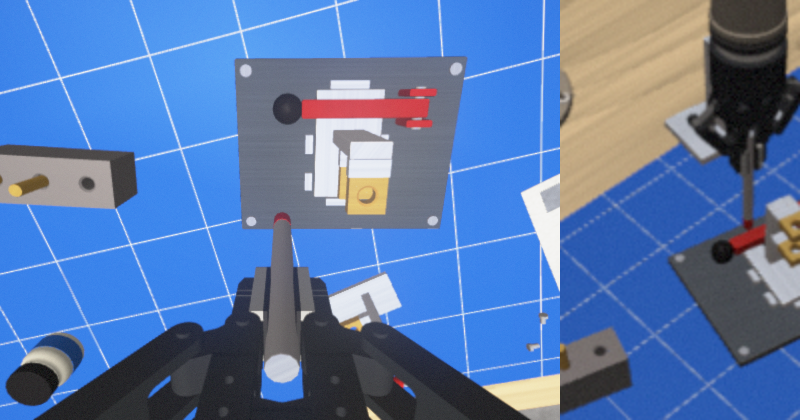

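The wrist picture shows the pin held upright, with the red tip at (282,217), and the upper bore at (367,195) on the 348–386 × 178–214 block. The clamp lies on the foot, with the knob at (288,108). Next I measure the pin axis and the bore in the same picture.

```bash
cat > fit.py <<'E'
import sys; from h import *; from scipy.optimize import least_squares
def fit(fn):
    z=np.load(fn);im,W,K,D,T=[z[k] for k in ['im','W','K','D','T']]
    TT=T@np.linalg.inv(np.array(arm.camera_params('wrist')['tool_from_camera']))
    def at(uv,zz):
        n=cv2.undistortPoints(np.array([[uv]],np.float32),K,D)[0,0];r=T[:3,:3]@[*n,1];return (T[:3,3]+r*(zz-T[2,3])/r[2])
    v,u=np.mgrid[:420,:560]; P=(W-TT[:3,3])@TT[:3,:3]
    k=(u>265)&(u<300)&(v>205)&(v<350)&(abs(P[...,0])<.012)&(abs(P[...,1])<.012)&(P[...,2]>.178)&(P[...,2]<.262)
    q=P[k]
    f=lambda p:np.hypot(q[:,0]-p[0]-p[2]*(q[:,2]-.27),q[:,1]-p[1]-p[3]*(q[:,2]-.27))-.006
    r=least_squares(f,[0,0,0,0],loss='soft_l1',f_scale=.001);a=r.x
    print('pin pts',k.sum(),'tool xy at tip',a[:2].round(4),'slope',a[2:].round(4),'rms',np.sqrt(np.mean(f(a)**2)).round(5))
    tip=TT[:3,3]+TT[:3,:3]@[a[0],a[1],.271]; print('tip world',tip.round(4),'axis',(TT[:3,:3]@[a[2],a[3],1]).round(4))
    hsv=cv2.cvtColor(im,cv2.COLOR_RGB2HSV)
    o=(hsv[...,0]>8)&(hsv[...,0]<30)&(hsv[...,1]>100)&(W[...,2]>.115)&(W[...,2]<.135)&(abs(W[...,0]-.5437)<.03)&(abs(W[...,1]-.078)<.03)
    c=np.vstack(cv2.findContours(o.astype(np.uint8),0,2)[0]); rr=cv2.minAreaRect(np.array([at(p[0],.124)[:2] for p in c],np.float32))
    print('block',o.sum(),'z',np.median(W[o][:,2]).round(4),rr)
    return im,o,at,tip
E
python3 - <<'E'
from fit import *
im,o,at,tip=fit('wrist4.npz')
g=cv2.cvtColor(im,cv2.COLOR_RGB2GRAY); print(g[184:206,354:382:1][::1].tolist().__str__().replace('], [','\n'))
z=np.load('top4.npz')
E
```

```text
pin pts 1105 tool xy at tip [-0.0016  0.0013] slope [-0.0046  0.0019] rms 0.00023
tip world [0.5334 0.0087 0.1616] axis [ 4.6e-03 -2.0e-04 -1.0e+00]
block 1126 z 0.1236 ((0.5442614555358887, 0.07919689267873764), (0.03203850984573364, 0.03034674935042858), 76.70703125)
[[199, 197, 199, 198, 198, 198, 198, 200, 197, 199, 199, 197, 198, 196, 196, 197, 197, 194, 200, 196, 197, 197, 196, 197, 197, 196, 195, 196
195, 198, 199, 197, 198, 197, 197, 196, 198, 197, 195, 195, 193, 191, 190, 188, 192, 195, 196, 194, 196, 197, 195, 196, 196, 196, 194, 195
197, 198, 204, 200, 196, 196, 196, 195, 193, 193, 187, 180, 177, 177, 177, 179, 179, 181, 188, 193, 194, 196, 198, 196, 196, 197, 198, 196
196, 196, 197, 197, 199, 197, 195, 195, 186, 178, 177, 181, 187, 187, 188, 186, 184, 182, 181, 180, 189, 194, 197, 197, 198, 197, 198, 197
199, 197, 197, 198, 200, 196, 189, 179, 176, 184, 194, 197, 198, 196, 199, 197, 198, 193, 176, 175, 183, 188, 197, 196, 198, 197, 199, 197
197, 197, 197, 198, 196, 189, 178, 180, 189, 195, 201, 201, 199, 200, 200, 201, 200, 196, 172, 164, 177, 186, 190, 196, 197, 199, 196
[... 1531 characters left out ...]
197
200, 200, 199, 192, 184, 176, 153, 124, 114, 111, 114, 115, 114, 119, 118, 118, 119, 128, 158, 184, 189, 193, 194, 198, 198, 199, 198, 198
201, 199, 199, 198, 192, 182, 178, 162, 135, 122, 119, 119, 117, 120, 124, 127, 134, 157, 182, 191, 192, 196, 196, 198, 197, 197, 197, 197
200, 200, 200, 199, 200, 187, 184, 181, 180, 168, 151, 142, 135, 143, 154, 164, 181, 191, 193, 194, 196, 199, 199, 199, 200, 199, 198, 199
202, 202, 204, 203, 204, 200, 193, 188, 186, 187, 191, 188, 188, 191, 191, 191, 192, 195, 198, 199, 202, 202, 201, 201, 201, 200, 203, 203
201, 203, 200, 202, 201, 202, 199, 197, 190, 191, 191, 191, 192, 194, 194, 195, 195, 197, 198, 198, 200, 200, 199, 198, 194, 197, 200, 200]]
```

```bash
python3 -m creep '[{"x":0.57,"y":2.1,"z":0,"rx":0,"ry":0,"rz":0,"fingers":1},{"x":0,"y":2,"z":0,"rx":0,"ry":0,"rz":0,"fingers":1},{"x":0,"y":1.5,"z":0,"rx":0,"ry":0,"rz":-0.2,"fingers":1},{"x":0,"y":1,"z":0,"rx":0,"ry":0,"rz":0,"fingers":1},{"x":0,"y":0.5,"z":0,"rx":0,"ry":0,"rz":0,"fingers":1},{"x":0,"y":0,"z":0.8,"rx":0,"ry":0,"rz":0,"fingers":1},{"x":0,"y":0,"z":0.8,"rx":0,"ry":0,"rz":0,"fingers":1},{"x":0,"y":0,"z":0.8,"rx":0,"ry":0,"rz":0,"fingers":1}]' >/dev/null
python3 -m creep '[{"x":0,"y":0,"z":0,"rx":0,"ry":0,"rz":0,"fingers":1},{"x":0,"y":0,"z":0,"rx":0,"ry":0,"rz":0,"fingers":1}]' >/dev/null
python3 go.py 0.5425 0.0786 0.431 76.9
python3 - <<'E'
from h import *
import fit
im,o,at,tip=fit.fit('wrist4.npz');print('bore from pixel',at((367,195.3),.124).round(4))
im,d,K,D,T=cam('wrist');np.savez('wrist5',im=im,W=cloud(d,K,D,T),K=K,D=D,T=T)
im2,*_=cam('scene')
fit.fit('wrist5.npz')
save('w5',np.hstack([cv2.resize(im[140:280,200:360],(480,420)),cv2.resize(im2[120:240,270:361],(319,420))]))
E
```

```text
t 9.55 pos [0.5424 0.0802 0.4083] F [-0.1  0.2 -1.1] gap 0.12
yhead 76.98 rz 0.08
level err deg [-0.02 -0.03  0.08]
shift cm [-0.04 -0.16 -2.27]
pin pts 1105 tool xy at tip [-0.0017  0.0013] slope [-0.0046  0.0019] rms 0.00023
tip world [0.5334 0.0087 0.1616] axis [ 4.6e-03 -2.0e-04 -1.0e+00]
block 1126 z 0.1236 ((0.5442614555358887, 0.07919689267873764), (0.03203850984573364, 0.03034674935042858), 76.70703125)
bore from pixel [0.5438 0.0794 0.124 ]
pin pts 1109 tool xy at tip [-0.0016  0.0013] slope [-0.0046  0.0017] rms 0.00023
tip world [0.5441 0.081  0.1373] axis [ 4.2e-03  4.0e-04 -1.0e+00]
block 1071 z 0.1237 ((0.5449022650718689, 0.07945917546749115), (0.031574446707963943, 0.03035127744078636), 77.03669738769531)
```

View pics/w5.png

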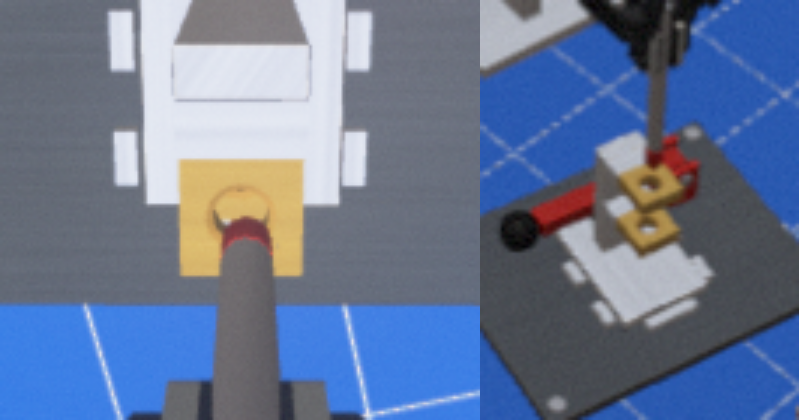

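The pin tip is about 1.5 mm to the +y side of the bore's centre in the crop (245 against 241). I correct that and descend slowly.

```bash
python3 -m creep '[{"x":0,"y":-0.16,"z":0,"rx":0,"ry":0,"rz":0,"fingers":1},{"x":0,"y":0,"z":0.5,"rx":0,"ry":0,"rz":0,"fingers":1},{"x":0,"y":0,"z":0.5,"rx":0,"ry":0,"rz":0,"fingers":1},{"x":0,"y":0,"z":0.5,"rx":0,"ry":0,"rz":0,"fingers":1},{"x":0,"y":0,"z":0.5,"rx":0,"ry":0,"rz":0,"fingers":1},{"x":0,"y":0,"z":0.5,"rx":0,"ry":0,"rz":0,"fingers":1},{"x":0,"y":0,"z":0.5,"rx":0,"ry":0,"rz":0,"fingers":1},{"x":0,"y":0,"z":0,"rx":0,"ry":0,"rz":0,"fingers":1}]'
python3 - <<'E'
from h import *
im,d,K,D,T=cam('wrist');np.savez('wrist6',im=im,W=cloud(d,K,D,T),K=K,D=D,T=T)
import fit
fit.fit('wrist6.npz')
E
```

```text
clock: 10.45
tool_pos: [0.542, 0.0791, 0.3778]
tool_rot: [0.113, 0.994, -0.0, -0.001]
contact_force: [0.7, -0.1, -1.0]
finger_gap: 0.122
grip_force: 58.6
pin pts 1709 tool xy at tip [0.0002 0.0011] slope [ 0.0211 -0.0001] rms 0.00311
tip world [0.5418 0.0802 0.1068] axis [-0.0216  0.0043 -1.    ]
block 1341 z 0.1237 ((0.5445305109024048, 0.07949098944664001), (0.031684719026088715, 0.030419189482927322), 77.08818054199219)
```

No contact so far and the tip is inside the upper bushing. I go on to the lower one.

```bash
python3 -m creep '[{"x":0,"y":0,"z":0.6,"rx":0,"ry":0,"rz":0,"fingers":1},{"x":0,"y":0,"z":0.6,"rx":0,"ry":0,"rz":0,"fingers":1},{"x":0,"y":0,"z":0.6,"rx":0,"ry":0,"rz":0,"fingers":1},{"x":0,"y":0,"z":0.5,"rx":0,"ry":0,"rz":0,"fingers":1},{"x":0,"y":0,"z":0.5,"rx":0,"ry":0,"rz":0,"fingers":1},{"x":0,"y":0,"z":0.5,"rx":0,"ry":0,"rz":0,"fingers":1},{"x":0,"y":0,"z":0.4,"rx":0,"ry":0,"rz":0,"fingers":1},{"x":0,"y":0,"z":0,"rx":0,"ry":0,"rz":0,"fingers":1}]'
```

```text
clock: 11.3
tool_pos: [0.5421, 0.0791, 0.3411]
tool_rot: [0.113, 0.994, -0.0, -0.0]
contact_force: [0.7, -0.3, -1.7]
finger_gap: 0.126
grip_force: 58.6
```

```bash
python3 -m creep '[{"x":0,"y":0,"z":0.5,"rx":0,"ry":0,"rz":0,"fingers":1},{"x":0,"y":0,"z":0.5,"rx":0,"ry":0,"rz":0,"fingers":1},{"x":0,"y":0,"z":0.5,"rx":0,"ry":0,"rz":0,"fingers":1},{"x":0,"y":0,"z":0.4,"rx":0,"ry":0,"rz":0,"fingers":1},{"x":0,"y":0,"z":0.4,"rx":0,"ry":0,"rz":0,"fingers":1},{"x":0,"y":0,"z":0,"rx":0,"ry":0,"rz":0,"fingers":1},{"x":0,"y":0,"z":0,"rx":0,"ry":0,"rz":0,"fingers":1},{"x":0,"y":0,"z":0,"rx":0,"ry":0,"rz":0,"fingers":1}]'
python3 - <<'E'
from h import *
im,d,K,D,T=cam('wrist');im2,d2,*r=cam('scene');W=cloud(d2,*r)
hsv=cv2.cvtColor(im2,cv2.COLOR_RGB2HSV);v,u=np.mgrid[:420,:560]
m=((hsv[...,0]<6)|(hsv[...,0]>172))&(hsv[...,1]>120)&(u>305)&(u<335)&(v>165)&(v<210)&(abs(W[...,0]-.543)<.02)&(abs(W[...,1]-.079)<.02)
print(m.sum(),W[m].min(0).round(4),W[m].max(0).round(4),W[m].mean(0).round(4))
save('w6',np.hstack([cv2.resize(im[100:310,160:400],(480,420)),cv2.resize(im2[120:240,270:361],(319,420))]))
E
```

```text
clock: 12.1
tool_pos: [0.5422, 0.0791, 0.3189]
tool_rot: [0.113, 0.994, 0.0, 0.0]
contact_force: [0.4, -0.3, -1.2]
finger_gap: 0.123
grip_force: 58.6Traceback (most recent call last):
  File "<stdin>", line 5, in <module>
    return umr_minimum(a, axis, None, out, keepdims, initial, where)
ValueError: zero-size array to reduction operation minimum which has no identity
```

```bash
python3 - <<'E'
from h import *
im,d,K,D,T=cam('wrist');im2,*_=cam('scene')
save('w7',np.hstack([cv2.resize(im[100:310,160:400],(480,420)),cv2.resize(im2[120:240,270:361],(319,420),interpolation=2)]))
E
```

```text
(no output)
```

View pics/w7.png

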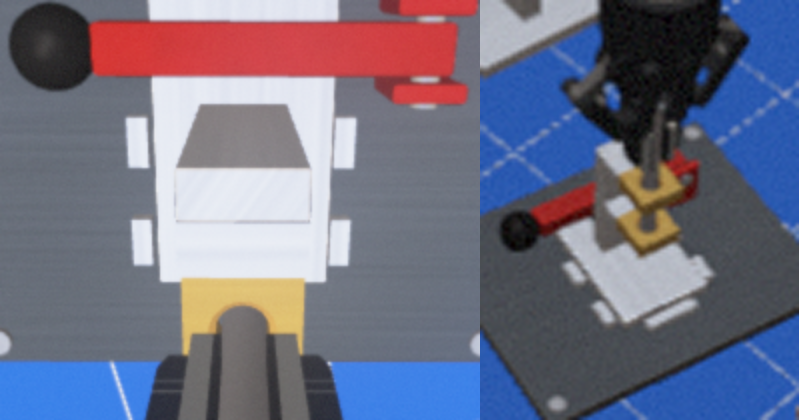

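The grey shank spans both bushings (upper block at (650,185), lower at (648,228) in the scene crop), with no red between them. The clamp lies flat, and the wrist forces stayed near zero all the way down, so the pin has not slipped. The tip should be about 19 mm below the lower bushing. I hand it in.

```bash
python3 -c "
from cell import arm
print(arm.sign_off())"
```

```text
the job is handed in; nothing more can be done
None
```

I handed the job in at about 12 s: the clamp is down on the foot and the gripped pin spans both bushings, its red end an estimated 19 mm below the lower one (computed from the tool height, as the tip itself was hidden from the cameras); sign-off returned no verdict.

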